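# Turn the hardware carousel to the nails

## Task

Bring the open tin of nails to the front of the round hardware carousel: push the carousel round, gently, by the pegs on its rim until the tin stands squarely behind the pointed index block on the stand, and leave it at rest there. Do not touch, lift or upset the things standing in the carousel, and leave the tools lying on the bench where they are.

Things in the scene. Friction and masses are not known exactly. Their poses are not given: they have to be found in the camera images.
- stand: Fixed stand: round dark wood foot, 190 mm across, with a flat tongue that carries the pointed index block. Origin on the bench under the turning axis; its -x axis runs from there through the pointer, so -x is the carousel's FRONT; z up. It may be turned up to 0.5 rad either way, so front is only roughly toward the robot
- pointer (a point): The corner of the index block that points at the carousel, top edge, 44 mm above the bench and 147 mm from the turning axis. The block is square, 28 mm on a side, set cornerwise, on the stand's tongue just outside the tray
- carousel: Round plywood tray, 270 mm across, turns endlessly either way on a vertical axis; about 1 N at a peg moves it, it stops soon when let go. Origin on the axis, 20 mm above the bench. Heights above the bench: floor 28, outer wall top 42 (6 mm thick), hub 59, dividers 43 mm. Four dividers at 45 degrees to its x and y make quarter compartments; a peg stands at each divider's outer end
- tin: Open round steel tin with nails, 68 mm across (some nail ends poke out further), 60 mm high, standing loose in one of the four compartments. Origin about the centre of its underside, z up
- tin_centre (a point): Centre of the tin, half-way up, about 72 mm from the turning axis
- jar: Round clear jar with a screw lid, 65 mm across, 99 mm high, the tallest thing on the carousel (top 127 mm above the bench), loose. Origin at the centre of its underside
- jar_centre (a point): Centre of the jar, half-way up
- tape: Tape measure standing on edge, 36 x 72 x 62 mm, loose. Origin at the centre of its underside
- tape_centre (a point): Centre of the tape measure, half-way up
- block: Dark wood offcut, 34 x 60 x 34 mm, loose. Origin at the centre of its underside
- block_centre (a point): Centre of the offcut, half-way up
- plane_centre (a point): Small iron block plane, 51 x 156 x 59 mm, lying loose on the bench beside the carousel; a point in its middle 15 mm above the bench
- driver_centre (a point): Screwdriver, 30 x 187 x 33 mm, lying loose on the bench on the other side of the carousel; a point in its middle 15 mm above the bench
- clamp_centre (a point): Plastic spring clamp, 67 x 117 x 22 mm, lying loose on the bench; a point in its middle 15 mm above the bench
- peg0 (a point): Upright round wooden peg on the carousel's rim, 14 mm thick, its axis 124 mm from the turning axis; this point lies on the peg's axis, 95 mm above the bench, at its very top. The peg is bare from the tray wall (42 mm above the bench) up
- bay0 (a point): Middle of a compartment's floor, 72 mm from the turning axis, 28 mm above the bench; turns with the carousel
- peg1 (a point): Upright round wooden peg on the carousel's rim, 14 mm thick, its axis 124 mm from the turning axis; this point lies on the peg's axis, 95 mm above the bench, at its very top. The peg is bare from the tray wall (42 mm above the bench) up
- bay1 (a point): Middle of a compartment's floor, 72 mm from the turning axis, 28 mm above the bench; turns with the carousel
- peg2 (a point): Upright round wooden peg on the carousel's rim, 14 mm thick, its axis 124 mm from the turning axis; this point lies on the peg's axis, 95 mm above the bench, at its very top. The peg is bare from the tray wall (42 mm above the bench) up
- bay2 (a point): Middle of a compartment's floor, 72 mm from the turning axis, 28 mm above the bench; turns with the carousel
- peg3 (a point): Upright round wooden peg on the carousel's rim, 14 mm thick, its axis 124 mm from the turning axis; this point lies on the peg's axis, 95 mm above the bench, at its very top. The peg is bare from the tray wall (42 mm above the bench) up
- bay3 (a point): Middle of a compartment's floor, 72 mm from the turning axis, 28 mm above the bench; turns with the carousel
There are look-alikes about, which are no part of the job. What is shaped like the tin but green or orange is not meant.

How it is judged:
By the outcome, as a careful person would: the job done as asked, in the order asked, and still so for the second after the job is handed in, with the robot touching nothing.
It also fails if it takes over 64 s, if anything falls off the work surface, if the arm or the gripper's body presses on something with over 40 N, if the wrist force passes 120 N, or if a joint passes its speed limit or range.

## Robot

A 6-joint arm with a two-finger parallel gripper is mounted at the origin on a cart in front of the work surface, level with it; the furniture and walls round the work are solid. World frame = base frame: x ahead of the robot, y to its left, z up, the work surface at z = 0. Lengths are in m, angles in rad, forces in N, time in s.
With the tool pointing down it reaches from about 0.35 to 0.85 m from the base axis. Payload 8.1 kg.
Tool frame: the origin (TCP) lies midway between the tips of the shut fingers; the grasp point (between the pads) lies 19 mm behind it (robot.tcp_to_grasp is the distance from the TCP to the grasp point, in m); x points along the fingers, y is the direction in which the jaws open and shut, and the axes are right-handed (so a half turn about x gives the same grasp; the last joint's range is limited). The gripper opens to 93 mm and grips with 3 to 60 N. Pads are 15 mm wide; open, the fingers measure 128 mm over their backs; the gripper's body (75 mm by 188 mm) begins 65 mm behind the grasp point.
Start: joints at [-1.229, 0.13, 1.488, -0, 1.523, -0.085], TCP at [0.248, -0.546, 0.219] pointing down, gripper open.
Joint ranges: [-2.96, 2.96], [-0.89, 2.26], [0.02, 2.5], [-1.34, 4.48], [0, 2.73], [-2.66, 2.66]. Speed limits (rad/s): [2.39, 2.39, 2.79, 3.14, 3.14, 3.14].

## Interface

Orientations are given as a rotation vector (axis times angle).
In Python, from plant import robot gives the robot as it stands.
- The arm moves only by the tool play_rows, never from a script. Its argument "plan" is a list of rows, each an object with "slide": the shift along the world's x, y, z as a fraction of full scale, a list of three; "roll": the turn about the world's z as a fraction of full scale; "fingers": the gripper command: -1 is shut, 1 is fully open, values between are in proportion. A call has 1 to 20 rows; each row shifts and turns the commanded pose from where the row before left it; what a row does not reach is not made up. Full scale, the value 1, is 30 mm for a shift and 8 degrees for a turn. A row lasts 1/8 s, in which the tool goes at most 62.5 mm and 10.7 degrees, less where a joint would pass 70% of its speed; a pose out of reach is approached as far as the arm can. A call with a number of a shift or a turn outside -1 to 1 is refused whole. A call with a gripper value outside its range is refused whole. The fingers move at their own pace and stop on an object; "squeeze" is the grip in N (left out, the last holds). Time passes only in rows, so rows that do not move let the fingers close. It gives the time, the measured TCP pose, the force and the opening at its end, in the units of the state.
- robot.read_state(): the state, without advancing time (a new reading comes with each control period).
- robot.read_camera(name): name is "scene" or "top" or "wrist"; returns the picture (384x512x3 uint8, red, green, blue); there is no depth.
- robot.get_calibration(name): a dict with "fx", "fy", "cx", "cy" (pixels), "R" (3x3) and "t" (3): a world point X has camera coordinates R X + t; the wrist camera has in their place "T_tool_cam" (4x4, takes a point from camera to tool coordinates, whose origin is the TCP and whose axes are the tool frame's). Camera axes: x right, y down, z forward; pixel columns grow to the right and rows downward; lengths in m; the calibration is good to about 2 mm. A picture is of the moment at which its call begins: read the wrist's pose just before it. get_calibration takes no time and is no camera call.
- robot.close_job(): hands the job in, once; it reports no verdict.
Trained networks look in the newest picture that a camera, given by its name, has taken for a name from the list of things; names that differ only in an ending like _2 or _b are one class to them, and where a whole thing is asked for, a point or a joint stands for the part that bears it (a point fixed in the world has none). Each returns a list of dicts, best first, with "p" (0 to 1); they miss things now and then, are a little off and sometimes report something else, mostly with a low value. They report only what shows in the picture. A call takes as long as a camera call. They do not tell look-alikes from the thing itself.
- robot.boxes_of(camera, target): "extent" ([centre column, centre row, width, height] in pixels, round what is visible of it).
- robot.regions_of(camera, target): "region" (384x512 bool, what is visible of it) and "extent" ([centre column, centre row, width, height] in pixels, round what is visible of it).
- robot.mark_of(camera, target): "point" ([column, row] in pixels: a listed point, or the origin of a listed thing).
The state is a dict: "t": time; "q": joint angles; "dq": joint speeds; "joint_torque": joint torques, N m; "tool_pos": TCP position; "orientation": TCP orientation; "force": force on the tool from outside, world axes, zero at the start; "wrist_torque": the same for the moment, N m; "opening": finger opening in m.
Only numpy, scipy, OpenCV 4.12 (cv2) and the standard library are available. Lean on these libraries where they do the work, as an engineer would, in place of code of your own. Each camera call takes 0.05 s, during which the arm holds its last target.

## Working session

There is one attempt and no reset: what is moved stays moved. The work goes in short steps, Python scripts to look and compute and a tool call to move; the robot and the scene stay as the last step left them, time stands still between calls to the robot, and variables do not carry over. Pictures are saved under pics/ and viewed, and the job is handed in when it is done.

Besides the shell and the picture viewer there is one more tool, called as a command line: name --argument value ..., lists and objects as JSON in quotes. play_rows: Moves the arm, as the interface text tells. Its arguments: {"type":"object","properties":{"plan":{"type":"array","items":{"type":"object","properties":{"slide":{"type":"array","items":{"type":"number","minimum":-1,"maximum":1}},"roll":{"type":"number","minimum":-1,"maximum":1},"fingers":{"type":"number"}}}},"squeeze":{"type":"number"}},"required":["plan"]}

```bash
mkdir -p pics; cat > h.py <<'E'
import numpy as np, cv2
from plant import robot
def snap(c,n):
    im=robot.read_camera(c); cv2.imwrite(f'pics/{n}.png',im[:,:,::-1]); return im
def ray(c,uv,z):
    k=robot.get_calibration(c);R=np.array(k['R']);t=np.array(k['t'])
    d=R.T@np.array([(uv[0]-k['cx'])/k['fx'],(uv[1]-k['cy'])/k['fy'],1]);o=-R.T@t
    return o+d*(z-o[2])/d[2]
def proj(c,X):
    k=robot.get_calibration(c);p=np.array(k['R'])@np.array(X)+np.array(k['t'])
    return [k['fx']*p[0]/p[2]+k['cx'],k['fy']*p[1]/p[2]+k['cy']]
E
python3 - <<'E'
from h import *
for c in('scene','top'):
    snap(c,c+'0')
zs={'pointer':.044,'stand':0,'carousel':.02,'tin_centre':.058,'peg0':.095,'jar_centre':.0775,'plane_centre':.015,'driver_centre':.015,'clamp_centre':.015,'block_centre':.045,'tape_centre':.059}
for n,z in zs.items():
    for d in robot.mark_of('top',n)[:5]:
        print(n,round(d['p'],2),np.round(d['point']),np.round(ray('top',d['point'],z)[:2],3))
print(robot.read_state()['t'])
E
```

```text
pointer 0.68 [248. 218.] [ 0.432 -0.067]
carousel 0.9 [222. 174.] [0.565 0.014]
carousel 0.3 [297. 145.] [ 0.658 -0.219]
tin_centre 0.94 [138. 141.] [0.659 0.262]
tin_centre 0.91 [158. 258.] [0.312 0.195]
tin_centre 0.78 [196. 168.] [0.579 0.086]
tin_centre 0.72 [109. 200.] [0.482 0.342]
tin_centre 0.45 [297. 146.] [ 0.649 -0.213]
peg0 0.97 [196. 134.] [0.675 0.083]
peg0 0.81 [250. 205.] [ 0.469 -0.073]
peg0 0.79 [260. 146.] [ 0.639 -0.101]
peg0 0.63 [187. 194.] [0.499 0.106]
jar_centre 0.81 [254. 175.] [ 0.557 -0.084]
plane_centre 0.75 [155. 194.] [0.502 0.217]
plane_centre 0.61 [202. 168.] [0.584 0.075]
plane_centre 0.45 [248. 177.] [ 0.557 -0.067]
driver_centre 0.71 [297. 150.] [ 0.645 -0.22 ]
driver_centre 0.17 [189. 198.] [0.493 0.114]
clamp_centre 0.81 [378. 237.] [ 0.375 -0.472]
block_centre 0.63 [232. 155.] [ 0.622 -0.018]
block_centre 0.63 [197. 136.] [0.679 0.088]
block_centre 0.37 [223. 199.] [0.488 0.008]
tape_centre 0.63 [223. 198.] [0.489 0.005]
0.65
```

```bash
python3 - <<'E'
import cv2
a=cv2.imread('pics/top0.png')
cv2.imwrite('pics/top0c.png',cv2.resize(a[100:280,80:320],None,fx=3.3,fy=3.3,interpolation=cv2.INTER_CUBIC))
E
```

```text
(no output)
```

View pics/top0c.png

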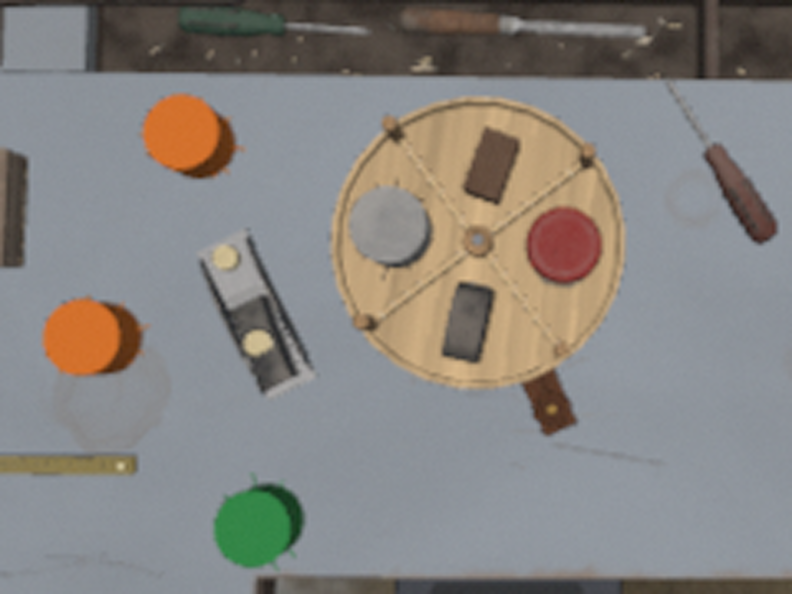

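View pics/top0.png

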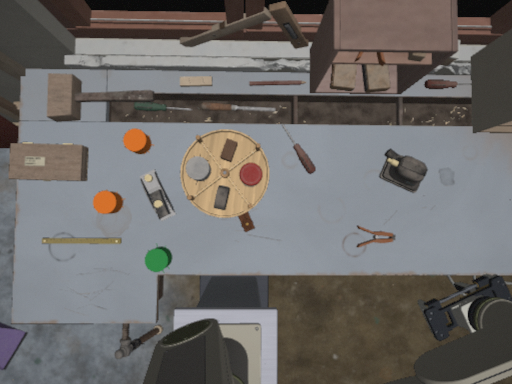

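View pics/scene0.png

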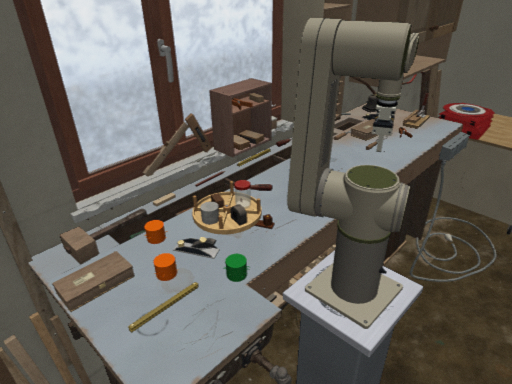

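The tin I want is the grey steel one on the carousel at top pixel (198,168). The look-alikes are two orange tins at (136,141) and (105,202) and a green one at (157,260), all on the bench. The close crop shows the grey tin with nails, in a compartment to the left of the hub, and the index block at about (247,222). I'll move above the carousel for a closer look.

play_rows --plan '[{"slide": [0,0,1],"fingers": -0.3},{"slide": [0,0.5,1]},{"slide": [0.3,1,1]},{"slide": [0.5,1,0]},{"slide": [0.5,1,0]},{"slide": [0.5,1,0]},{"slide": [0.5,1,0]},{"slide": [0.5,1,0]},{"slide": [0.5,1,0]},{"slide": [0.5,1,0]},{"slide": [0.5,1,0]},{"slide": [0.5,1,0]},{"slide": [0.5,1,0]},{"slide": [0.5,1,0]},{"slide": [0.5,1,0]},{"slide": [0.5,1,0]},{"slide": [0.5,1,0]},{"slide": [0.5,1,0]},{"slide": [0.5,1,0]},{"slide": [0,0,0]}]' --squeeze 5

```text
$.plan[0]: bad value
```

```bash
cat >> h.py <<'E'
from scipy.spatial.transform import Rotation as Ro
def wcam(s):
    T=np.array(robot.get_calibration('wrist')['T_tool_cam']);M=np.eye(4);M[:3,:3]=Ro.from_rotvec(s['orientation']).as_matrix();M[:3,3]=s['tool_pos'];return M@T
def wray(s,uv,z):
    k=robot.get_calibration('wrist');C=wcam(s);d=C[:3,:3]@np.array([(uv[0]-k['cx'])/k['fx'],(uv[1]-k['cy'])/k['fy'],1]);o=C[:3,3];return o+d*(z-o[2])/d[2]
E
python3 - <<'E'
from h import *
s=robot.read_state();snap('wrist','w0')
print(s['t'],np.round(s['tool_pos'],3),np.round(s['q'],2),s['opening'],'\n',np.round(Ro.from_rotvec(s['orientation']).as_matrix(),3))
for n,z in {'pointer':.044,'tin_centre':.058,'peg0':.095,'carousel':.02,'stand':0}.items():
    for d in robot.mark_of('wrist',n)[:5]:
        print(n,round(d['p'],2),np.round(d['point']),np.round(wray(s,d['point'],z)[:2],4))
E
```

```text
0.65 [ 0.248 -0.546  0.219] [-1.23  0.13  1.49  0.    1.52 -0.09] 0.09309828541712939 
 [[ 0.     0.414 -0.91 ]
 [-0.    -0.91  -0.414]
 [-1.     0.    -0.   ]]
```

View pics/w0.png

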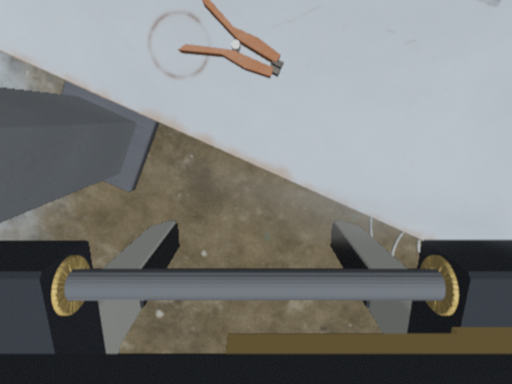

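play_rows --plan '[{"slide": [0,0,1],"roll": 0,"fingers": -0.3},{"slide": [0,0.5,1],"roll": 0,"fingers": -0.3},{"slide": [0.3,1,1],"roll": 0,"fingers": -0.3},{"slide": [0.4,1,0],"roll": 0.1,"fingers": -0.3},{"slide": [0.4,1,0],"roll": 0.1,"fingers": -0.3},{"slide": [0.4,1,0],"roll": 0.1,"fingers": -0.3},{"slide": [0.4,1,0],"roll": 0.1,"fingers": -0.3},{"slide": [0.4,1,0],"roll": 0.1,"fingers": -0.3},{"slide": [0.4,1,0],"roll": 0.1,"fingers": -0.3},{"slide": [0.4,1,0],"roll": 0.1,"fingers": -0.3},{"slide": [0.4,1,0],"roll": 0.1,"fingers": -0.3},{"slide": [0.4,1,0],"roll": 0.1,"fingers": -0.3},{"slide": [0.4,1,0],"roll": 0.1,"fingers": -0.3},{"slide": [0.4,1,0],"roll": 0.1,"fingers": -0.3},{"slide": [0.4,1,0],"roll": 0.1,"fingers": -0.3},{"slide": [0.4,1,0],"roll": 0.1,"fingers": -0.3},{"slide": [0.4,1,0],"roll": 0.1,"fingers": -0.3},{"slide": [0.4,1,0],"roll": 0.1,"fingers": -0.3},{"slide": [0.4,1,0],"roll": 0.1,"fingers": -0.3},{"slide": [0,0,0],"roll": 0,"fingers": -0.3}]' --squeeze 5

```text
t: 3.45
tool_pos: [0.4497, -0.0196, 0.3086]
orientation: [1.846, 0.626, -1.846]
force: [-0.1, -0.5, 0.0]
opening: 0.0326
```

```bash
cat > look.py <<'E'
from h import *
import sys
s=robot.read_state();snap('wrist',sys.argv[1])
print(s['t'],np.round(s['tool_pos'],3),np.round(s['q'],2),s['opening'],'yaw',np.degrees(np.arctan2(*Ro.from_rotvec(s['orientation']).as_matrix()[1::-1,1])),np.round(s['force'],1))
for n,z in {'pointer':.044,'tin_centre':.058,'peg0':.095,'carousel':.02,'stand':0}.items():
    for d in robot.mark_of('wrist',n)[:5]:
        print(n,round(d['p'],2),np.round(d['point']),np.round(wray(s,d['point'],z)[:2],4))
E
python3 look.py w1
```

```text
3.45 [ 0.45  -0.02   0.309] [-0.16 -0.3   1.73  0.    1.71  0.76] 0.03258578501407752 yaw -52.572564597225536 [-0.1 -0.5  0. ]
pointer 0.81 [269. 186.] [ 0.4361 -0.0569]
tin_centre 0.97 [252.  45.] [0.5741 0.0801]
tin_centre 0.94 [ 83. 148.] [0.3211 0.1902]
tin_centre 0.26 [332.  52.] [ 0.6312 -0.0085]
peg0 0.93 [402.  88.] [ 0.6415 -0.0997]
peg0 0.79 [295. 182.] [ 0.4697 -0.0707]
peg0 0.62 [200.  88.] [0.4902 0.0972]
carousel 0.67 [290.  92.] [0.5644 0.0032]
```

View pics/w1.png

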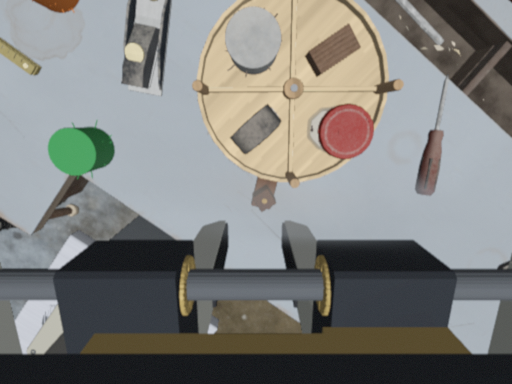

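```bash
python3 - <<'E'
from h import *
s=robot.read_state()
print('hub',wray(s,(293.5,88),.059))
a=cv2.imread('pics/w1.png')
cv2.imwrite('pics/w1c.png',cv2.resize(a[150:220,220:320],None,fx=8,fy=8,interpolation=cv2.INTER_CUBIC))
a=cv2.imread('pics/top0.png')
cv2.imwrite('pics/t0c.png',cv2.resize(a[195:240,225:275],None,fx=12,fy=12,interpolation=cv2.INTER_CUBIC))
print('hub top',ray('top',(80+478/3.3,100+240/3.3),.059))
E
```

```text
hub [0.56533326 0.00075079 0.059     ]
hub top [0.56576164 0.00180672 0.059     ]
```

View pics/w1c.png

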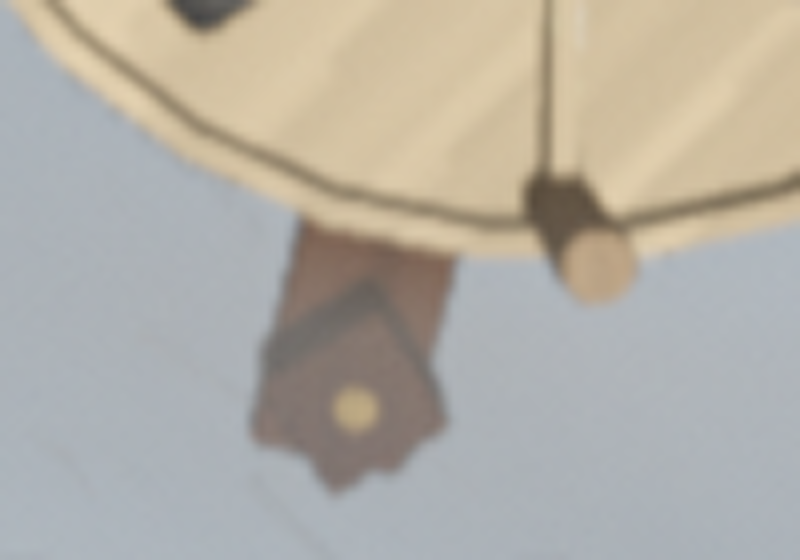

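View pics/t0c.png

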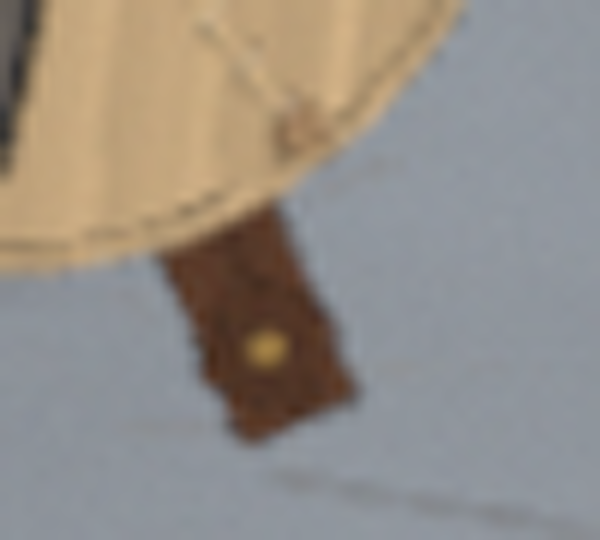

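```bash
python3 - <<'E'
from h import *
s=robot.read_state()
c=np.array([.5655,.0012])
for l,p in [('tip w',wray(s,(266.9,186.5),.044)),('dot w',wray(s,(264.4,201),.045)),('corner w',wray(s,(261.9,211.5),.044)),('dot t',ray('top',(247.25,224),.045)),('tin w',wray(s,(252,45),.058)),('tin t',ray('top',(196,168),.058))]:
    v=p[:2]-c;print(l,np.round(p[:2],4),np.hypot(*v),np.degrees(np.arctan2(v[1],v[0]))%360)
# rim circle center in wrist via tin top circle etc
print(wray(s,(253,38),.088))
# far side peg
for n in['peg0']:
  for p in [(402,88),(295,182),(200,88)]:
    v=wray(s,p,.095)[:2]-c;print(np.hypot(*v),np.degrees(np.arctan2(v[1],v[0]))%360)
for d in (37,):
  print(c+.124*np.array([np.cos(np.radians(d)),np.sin(np.radians(d))]))
E
```

```text
tip w [ 0.4334 -0.0569] 0.14427515207443298 203.74955377779028
dot w [ 0.4132 -0.0677] 0.16713655314044815 204.33556941185105
corner w [ 0.3972 -0.0752] 0.18479185539451892 204.40455778449098
dot t [ 0.4137 -0.0659] 0.16593949303950084 203.86475325172196
tin w [0.5739 0.0773] 0.07654327901750269 83.6731815305578
tin t [0.5792 0.0875] 0.08739082643720363 81.0040840558273
[0.5757404 0.0768473 0.088    ]
0.12929226379068134 305.5481103821086
0.12204816261527425 217.9430454940049
0.11940359773191914 128.90748277810138
[0.6645308  0.07582506]
```

play_rows --plan '[{"slide": [0.9,0.4,0],"roll": 0,"fingers": -0.3},{"slide": [0.9,0.4,0],"roll": 0,"fingers": -0.3},{"slide": [0.9,0.4,0],"roll": 0,"fingers": -0.3},{"slide": [0.9,0.4,0],"roll": 0,"fingers": -0.3},{"slide": [0.9,0.4,0],"roll": 0,"fingers": -0.3},{"slide": [0.9,0.4,0],"roll": 0,"fingers": -0.3},{"slide": [0.9,0.4,0],"roll": 0,"fingers": -0.3},{"slide": [0.85,0.4,0],"roll": 0,"fingers": -0.3},{"slide": [0,0,-1],"roll": 0,"fingers": -0.3},{"slide": [0,0,-1],"roll": 0,"fingers": -0.3},{"slide": [0,0,-1],"roll": 0,"fingers": -0.3},{"slide": [0,0,-1],"roll": 0,"fingers": -0.3},{"slide": [0,0,-0.6],"roll": 0,"fingers": -0.3},{"slide": [0,0,0],"roll": 0,"fingers": -0.3}]'

```text
t: 5.5
tool_pos: [0.6629, 0.0742, 0.1689]
orientation: [1.845, 0.623, -1.851]
force: [0.1, -0.7, -0.0]
opening: 0.0326
```

```bash
python3 look.py w2; python3 - <<'E'
from h import *
a=snap('top','t2');cv2.imwrite('pics/t2c.png',cv2.resize(a[100:240,150:320,::-1],None,fx=4,fy=4,interpolation=cv2.INTER_CUBIC))
E
```

```text
5.5 [0.663 0.074 0.169] [ 0.03  0.34  1.34 -0.    1.47  0.96] 0.03261986521100893 yaw -52.78608985612432 [ 0.1 -0.7 -0. ]
tin_centre 0.83 [93. 63.] [0.6675 0.2574]
peg0 0.77 [251. 195.] [0.6637 0.0797]
peg0 0.34 [207. 241.] [0.6066 0.0851]
carousel 0.76 [253. 279.] [0.5642 0.0034]
```

View pics/w2.png

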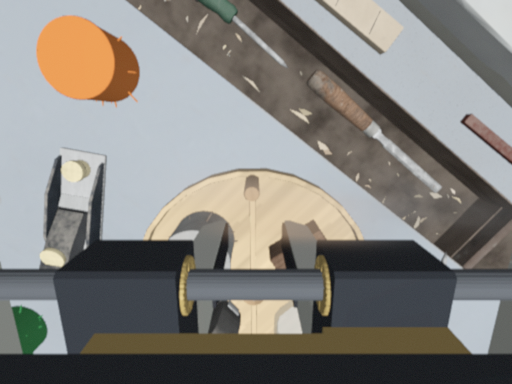

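View pics/t2c.png

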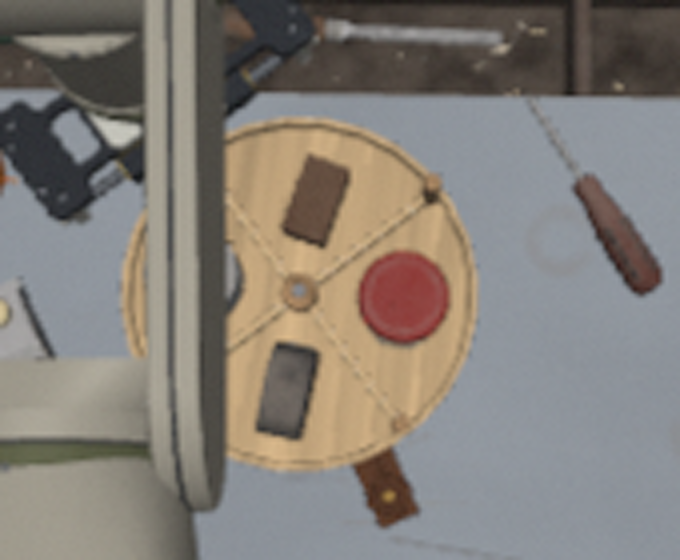

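```bash
python3 - <<'E'
from h import *
s=robot.read_state();C=np.linalg.inv(wcam(s));k=robot.get_calibration('wrist')
print(wcam(s)[:3,3])
for X in [(.664,.076,.095),(.664,.076,.042),(.5655,.0012,.059)]:
    p=C@np.array([*X,1]);print(k['fx']*p[0]/p[2]+k['cx'],k['fy']*p[1]/p[2]+k['cy'])
a=cv2.imread('pics/w2.png')
cv2.imwrite('pics/w2c.png',cv2.resize(a[160:300,180:330],None,fx=4,fy=4,interpolation=cv2.INTER_CUBIC))
E
```

```text
[0.71864429 0.11720349 0.33801523]
253.73553983905572 198.82638416082887
253.78023105998946 185.03211971560685
253.79725144045892 298.95087503128764
```

View pics/w2c.png

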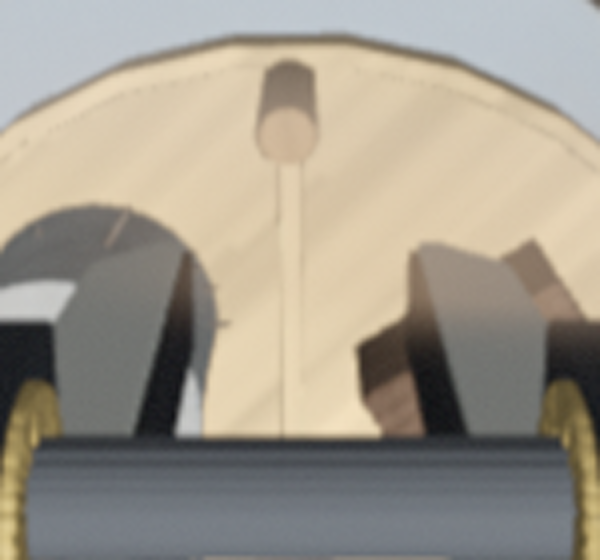

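play_rows --plan '[{"slide": [0.03,0.12,-0.6],"roll": 0,"fingers": -0.3},{"slide": [0,0,-0.6],"roll": 0,"fingers": -0.3},{"slide": [0,0,-0.6],"roll": 0,"fingers": -0.3},{"slide": [0,0,-0.6],"roll": 0,"fingers": -0.3},{"slide": [0,0,-0.5],"roll": 0,"fingers": -0.3},{"slide": [0,0,-0.5],"roll": 0,"fingers": -0.3},{"slide": [0,0,0],"roll": 0,"fingers": -0.3}]'

```text
t: 6.72
tool_pos: [0.6636, 0.0784, 0.0666]
orientation: [1.845, 0.624, -1.851]
force: [0.4, 0.0, 0.1]
opening: 0.0327
```

```bash
python3 look.py w3
```

```text
6.725 [0.664 0.078 0.067] [0.04 0.42 1.42 0.   1.3  0.96] 0.032653471853414 yaw -52.74593101446894 [0.4 0.  0.1]
tin_centre 0.9 [13. 45.] [0.6684 0.2486]
carousel 0.95 [259. 343.] [0.5682 0.002 ]
```

View pics/w3.png

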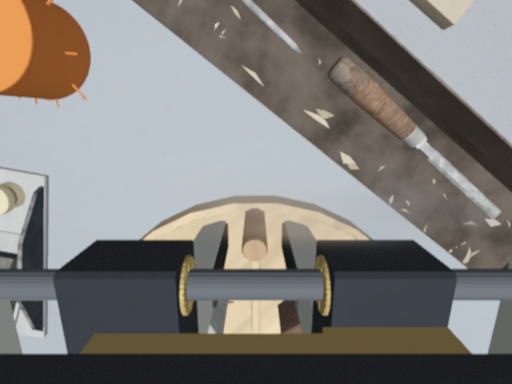

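```bash
cat > arc.py <<'E'
import numpy as np, json,sys
c=np.array([.5655,.0012]);r=.1245
def rows(a0,steps,p):
    a=a0
    for d in steps:
        a+=d;q=c+r*np.array([np.cos(np.radians(a)),np.sin(np.radians(a))])
        m=np.round((q-p)/.03,2);p=p+m*.03
        print('{"slide":[%g,%g,0],"roll":%g,"fingers":-0.6},'%(m[0],m[1],round(d/8,3)),end='')
    print('\n',a,p)
x,y,a0=map(float,sys.argv[1:4]);rows(a0,json.loads(sys.argv[4]),np.array([x,y]))
E
python3 arc.py .6636 .0784 38.2 '[0,0,1,2,3,3,3,3,3,3,3,3,3,3,3,3,3,3,2,1]'
```

```text
{"slide":[-0.01,-0.01,0],"roll":0,"fingers":-0.6},{"slide":[0,0,0],"roll":0,"fingers":-0.6},{"slide":[-0.04,0.06,0],"roll":0.125,"fingers":-0.6},{"slide":[-0.1,0.11,0],"roll":0.25,"fingers":-0.6},{"slide":[-0.14,0.16,0],"roll":0.375,"fingers":-0.6},{"slide":[-0.16,0.15,0],"roll":0.375,"fingers":-0.6},{"slide":[-0.16,0.15,0],"roll":0.375,"fingers":-0.6},{"slide":[-0.17,0.13,0],"roll":0.375,"fingers":-0.6},{"slide":[-0.18,0.13,0],"roll":0.375,"fingers":-0.6},{"slide":[-0.19,0.11,0],"roll":0.375,"fingers":-0.6},{"slide":[-0.18,0.11,0],"roll":0.375,"fingers":-0.6},{"slide":[-0.2,0.09,0],"roll":0.375,"fingers":-0.6},{"slide":[-0.2,0.09,0],"roll":0.375,"fingers":-0.6},{"slide":[-0.2,0.08,0],"roll":0.375,"fingers":-0.6},{"slide":[-0.21,0.06,0],"roll":0.375,"fingers":-0.6},{"slide":[-0.21,0.05,0],"roll":0.375,"fingers":-0.6},{"slide":[-0.21,0.05,0],"roll":0.375,"fingers":-0.6},{"slide":[-0.22,0.03,0],"roll":0.375,"fingers":-0.6},{"slide":[-0.14,0.01,0],"roll":0.25,"fingers":-0.6},{"slide":[-0.07,0.01,0],"roll":0.125,"fingers":-0.6},
 86.2 [0.5739 0.1255]
```

play_rows --plan '[{"slide": [-0.01,-0.01,0],"roll": 0,"fingers": -0.6},{"slide": [0,0,0],"roll": 0,"fingers": -0.6},{"slide": [-0.04,0.06,0],"roll": 0.125,"fingers": -0.6},{"slide": [-0.1,0.11,0],"roll": 0.25,"fingers": -0.6},{"slide": [-0.14,0.16,0],"roll": 0.375,"fingers": -0.6},{"slide": [-0.16,0.15,0],"roll": 0.375,"fingers": -0.6},{"slide": [-0.16,0.15,0],"roll": 0.375,"fingers": -0.6},{"slide": [-0.17,0.13,0],"roll": 0.375,"fingers": -0.6},{"slide": [-0.18,0.13,0],"roll": 0.375,"fingers": -0.6},{"slide": [-0.19,0.11,0],"roll": 0.375,"fingers": -0.6},{"slide": [-0.18,0.11,0],"roll": 0.375,"fingers": -0.6},{"slide": [-0.2,0.09,0],"roll": 0.375,"fingers": -0.6},{"slide": [-0.2,0.09,0],"roll": 0.375,"fingers": -0.6},{"slide": [-0.2,0.08,0],"roll": 0.375,"fingers": -0.6},{"slide": [-0.21,0.06,0],"roll": 0.375,"fingers": -0.6},{"slide": [-0.21,0.05,0],"roll": 0.375,"fingers": -0.6},{"slide": [-0.21,0.05,0],"roll": 0.375,"fingers": -0.6},{"slide": [-0.22,0.03,0],"roll": 0.375,"fingers": -0.6},{"slide": [-0.14,0.01,0],"roll": 0.25,"fingers": -0.6},{"slide": [-0.07,0.01,0],"roll": 0.125,"fingers": -0.6}]'

```text
t: 9.52
tool_pos: [0.575, 0.1257, 0.0687]
orientation: [1.269, 1.169, -1.269]
force: [0.8, 0.3, 0.4]
opening: 0.0187
```

```bash
python3 look.py w4;  python3 - <<'E'
from h import *
a=snap('top','t4');cv2.imwrite('pics/t4c.png',cv2.resize(a[100:240,150:320,::-1],None,fx=4,fy=4,interpolation=cv2.INTER_CUBIC))
E
```

```text
9.525 [0.575 0.126 0.069] [0.13 0.22 1.67 0.   1.25 0.21] 0.018656090038530495 yaw -4.667021851263824 [0.8 0.3 0.4]
pointer 0.41 [257. 343.] [0.5679 0.0243]
peg0 0.8 [259. 250.] [0.5767 0.1278]
carousel 0.57 [257. 345.] [0.566  0.0009]
```

View pics/t4c.png

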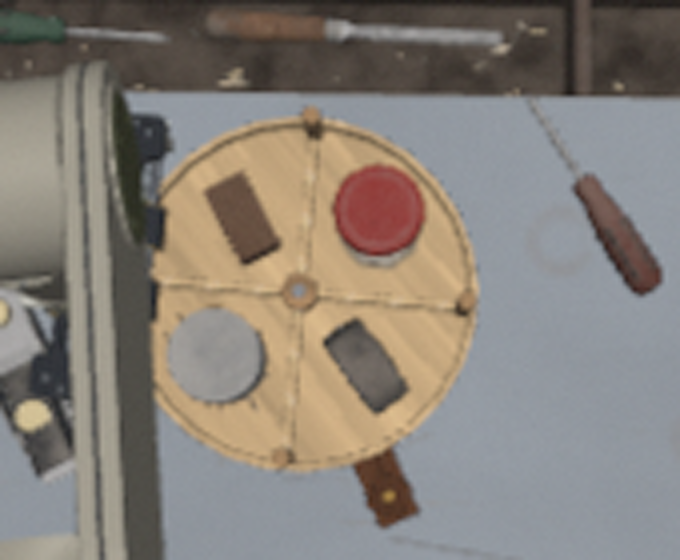

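View pics/w4.png

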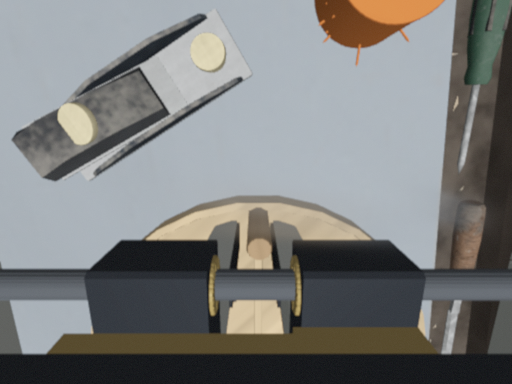

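```bash
python3 arc.py .575 .1257 85.6 '[1,2,3,3,3,3,3,3,3,3,3,3,3,3,3,3,3,3,2,1]'
```

```text
{"slide":[-0.07,-0.01,0],"roll":0.125,"fingers":-0.6},{"slide":[-0.15,0.01,0],"roll":0.25,"fingers":-0.6},{"slide":[-0.21,-0,0],"roll":0.375,"fingers":-0.6},{"slide":[-0.22,-0.01,0],"roll":0.375,"fingers":-0.6},{"slide":[-0.22,-0.03,0],"roll":0.375,"fingers":-0.6},{"slide":[-0.21,-0.03,0],"roll":0.375,"fingers":-0.6},{"slide":[-0.21,-0.05,0],"roll":0.375,"fingers":-0.6},{"slide":[-0.21,-0.05,0],"roll":0.375,"fingers":-0.6},{"slide":[-0.21,-0.07,0],"roll":0.375,"fingers":-0.6},{"slide":[-0.2,-0.08,0],"roll":0.375,"fingers":-0.6},{"slide":[-0.2,-0.09,0],"roll":0.375,"fingers":-0.6},{"slide":[-0.19,-0.1,0],"roll":0.375,"fingers":-0.6},{"slide":[-0.19,-0.11,0],"roll":0.375,"fingers":-0.6},{"slide":[-0.18,-0.11,0],"roll":0.375,"fingers":-0.6},{"slide":[-0.18,-0.13,0],"roll":0.375,"fingers":-0.6},{"slide":[-0.17,-0.14,0],"roll":0.375,"fingers":-0.6},{"slide":[-0.16,-0.14,0],"roll":0.375,"fingers":-0.6},{"slide":[-0.15,-0.16,0],"roll":0.375,"fingers":-0.6},{"slide":[-0.1,-0.11,0],"roll":0.25,"fingers":-0.6},{"slide":[-0.05,-0.05,0],"roll":0.125,"fingers":-0.6},
 139.6 [0.4706 0.0819]
```

play_rows --plan '[{"slide": [-0.07,-0.01,0],"roll": 0.125,"fingers": -0.6},{"slide": [-0.15,0.01,0],"roll": 0.25,"fingers": -0.6},{"slide": [-0.21,0,0],"roll": 0.375,"fingers": -0.6},{"slide": [-0.22,-0.01,0],"roll": 0.375,"fingers": -0.6},{"slide": [-0.22,-0.03,0],"roll": 0.375,"fingers": -0.6},{"slide": [-0.21,-0.03,0],"roll": 0.375,"fingers": -0.6},{"slide": [-0.21,-0.05,0],"roll": 0.375,"fingers": -0.6},{"slide": [-0.21,-0.05,0],"roll": 0.375,"fingers": -0.6},{"slide": [-0.21,-0.07,0],"roll": 0.375,"fingers": -0.6},{"slide": [-0.2,-0.08,0],"roll": 0.375,"fingers": -0.6},{"slide": [-0.2,-0.09,0],"roll": 0.375,"fingers": -0.6},{"slide": [-0.19,-0.1,0],"roll": 0.375,"fingers": -0.6},{"slide": [-0.19,-0.11,0],"roll": 0.375,"fingers": -0.6},{"slide": [-0.18,-0.11,0],"roll": 0.375,"fingers": -0.6},{"slide": [-0.18,-0.13,0],"roll": 0.375,"fingers": -0.6},{"slide": [-0.17,-0.14,0],"roll": 0.375,"fingers": -0.6},{"slide": [-0.16,-0.14,0],"roll": 0.375,"fingers": -0.6},{"slide": [-0.15,-0.16,0],"roll": 0.375,"fingers": -0.6},{"slide": [-0.1,-0.11,0],"roll": 0.25,"fingers": -0.6},{"slide": [-0.05,-0.05,0],"roll": 0.125,"fingers": -0.6}]'

```text
t: 12.38
tool_pos: [0.4705, 0.0817, 0.0687]
orientation: [0.555, 1.498, -0.555]
force: [1.2, 0.8, 0.8]
opening: 0.0186
```

```bash
python3 - <<'E'
from h import *
s=robot.read_state();v=np.array(s['tool_pos'][:2])-[.5655,.0012];print(s['t'],s['tool_pos'],s['force'],np.hypot(*v),np.degrees(np.arctan2(v[1],v[0])))
a=snap('top','t5');cv2.imwrite('pics/t5c.png',cv2.resize(a[100:240,150:320,::-1],None,fx=4,fy=4,interpolation=cv2.INTER_CUBIC))
E
python3 look.py w5
```

```text
12.375 [0.47051542 0.08165144 0.0687376 ] [1.16633356 0.83002333 0.79617048] 0.12447692610159607 139.73557691688828
12.425 [0.47  0.082 0.069] [ 0.06 -0.08  1.98 -0.    1.24 -0.8 ] 0.018618200094298182 yaw 49.364836035854196 [-0.  -1.  -0.5]
peg0 0.69 [259. 256.] [0.4718 0.0827]
carousel 0.85 [261. 345.] [0.5675 0.0043]
```

View pics/t5c.png

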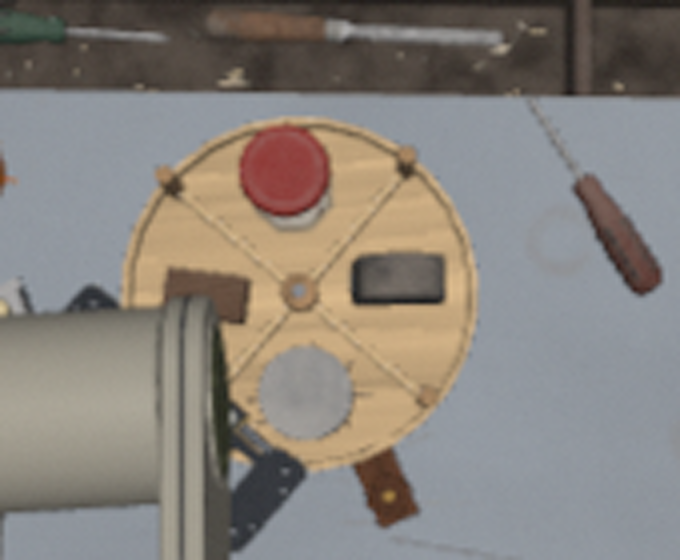

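View pics/w5.png

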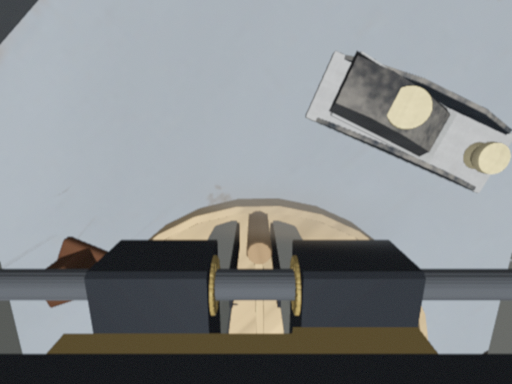

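```bash
cat > ang.py <<'E'
from h import *
c=np.array([.5655,.0012])
def A(p): v=p[:2]-c; return round(np.degrees(np.arctan2(v[1],v[0]))%360,1),round(float(np.hypot(*v)),4)
E
python3 - <<'E'
from ang import *
f=lambda x,y:(150+x/4,100+y/4)
for p in [(407,155),(170,174),(430,397)]: print(A(ray('top',f(*p),.095)))
print('tin',A(ray('top',f(306,392),.088)), 'hub',A(ray('top',f(299,291),.059)),ray('top',f(299,291),.059))
E
python3 arc.py .4705 .0817 139.7 '[1,2,2,2,2,2,2,2,2,1,1,0,0]'
```

```text
(np.float64(320.8), 0.1235)
(np.float64(49.0), 0.122)
(np.float64(230.5), 0.124)
tin (np.float64(185.0), 0.076) hub (np.float64(78.0), 0.0009) [0.56569121 0.00209799 0.059     ]
{"slide":[-0.04,-0.05,0],"roll":0.125,"fingers":-0.6},{"slide":[-0.09,-0.12,0],"roll":0.25,"fingers":-0.6},{"slide":[-0.09,-0.12,0],"roll":0.25,"fingers":-0.6},{"slide":[-0.08,-0.11,0],"roll":0.25,"fingers":-0.6},{"slide":[-0.08,-0.13,0],"roll":0.25,"fingers":-0.6},{"slide":[-0.07,-0.12,0],"roll":0.25,"fingers":-0.6},{"slide":[-0.07,-0.13,0],"roll":0.25,"fingers":-0.6},{"slide":[-0.07,-0.13,0],"roll":0.25,"fingers":-0.6},{"slide":[-0.05,-0.13,0],"roll":0.25,"fingers":-0.6},{"slide":[-0.03,-0.07,0],"roll":0.125,"fingers":-0.6},{"slide":[-0.03,-0.07,0],"roll":0.125,"fingers":-0.6},{"slide":[0,0,0],"roll":0,"fingers":-0.6},{"slide":[0,0,0],"roll":0,"fingers":-0.6},
 158.7 [0.4495 0.0463]
```

play_rows --plan '[{"slide": [-0.04,-0.05,0],"roll": 0.125,"fingers": -0.6},{"slide": [-0.09,-0.12,0],"roll": 0.25,"fingers": -0.6},{"slide": [-0.09,-0.12,0],"roll": 0.25,"fingers": -0.6},{"slide": [-0.08,-0.11,0],"roll": 0.25,"fingers": -0.6},{"slide": [-0.08,-0.13,0],"roll": 0.25,"fingers": -0.6},{"slide": [-0.07,-0.12,0],"roll": 0.25,"fingers": -0.6},{"slide": [-0.07,-0.13,0],"roll": 0.25,"fingers": -0.6},{"slide": [-0.07,-0.13,0],"roll": 0.25,"fingers": -0.6},{"slide": [-0.05,-0.13,0],"roll": 0.25,"fingers": -0.6},{"slide": [-0.03,-0.07,0],"roll": 0.125,"fingers": -0.6},{"slide": [-0.03,-0.07,0],"roll": 0.125,"fingers": -0.6},{"slide": [0,0,0],"roll": 0,"fingers": -0.6},{"slide": [0,0,0],"roll": 0,"fingers": -0.6}]'

```text
t: 14.35
tool_pos: [0.4495, 0.0463, 0.0685]
orientation: [0.298, 1.551, -0.298]
force: [-0.8, 0.4, 0.1]
opening: 0.0184
```

```bash
python3 - <<'E'
from ang import *
s=robot.read_state();print(s['t'],s['tool_pos'],A(np.array(s['tool_pos'])),s['force'])
a=snap('top','t6');cv2.imwrite('pics/t6c.png',cv2.resize(a[110:240,170:290,::-1],None,fx=5,fy=5,interpolation=cv2.INTER_CUBIC))
E
python3 look.py w6
```

```text
14.35 [0.44952375 0.04629884 0.06850712] (np.float64(158.8), 0.1244) [-0.83304993  0.37517673  0.08920046]
14.4 [0.45  0.046 0.069] [-0.01 -0.15  2.05 -0.    1.24 -1.2 ] 0.0184101712870084 yaw 68.2433640685319 [-0.5  0.6  0.2]
pointer 0.94 [116. 252.] [ 0.4344 -0.0542]
peg0 0.83 [260. 255.] [0.4503 0.0489]
carousel 0.68 [262. 347.] [0.5683 0.0052]
```

View pics/t6c.png

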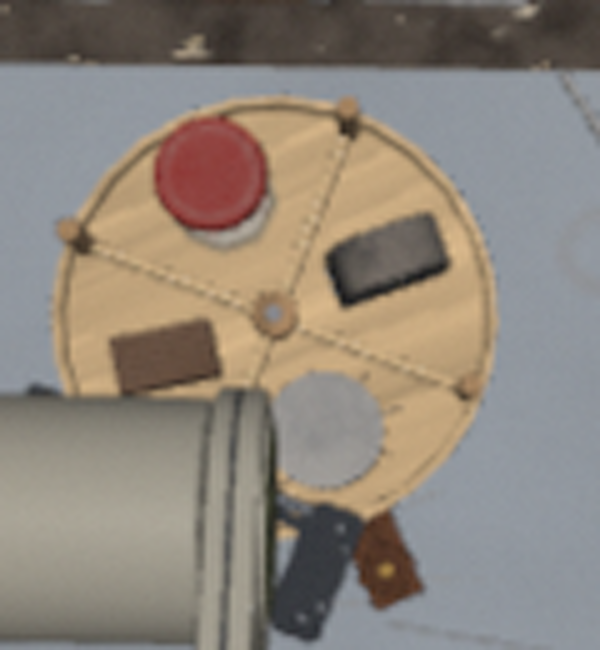

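View pics/w6.png

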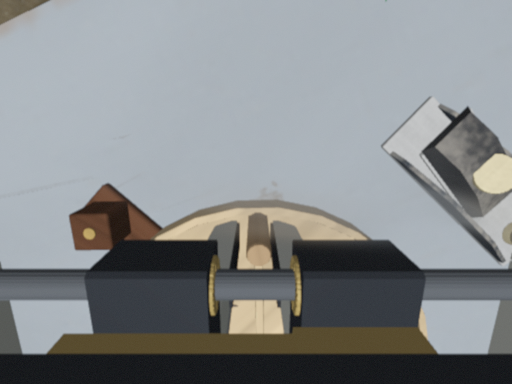

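play_rows --plan '[{"slide": [0,0,0],"roll": 0,"fingers": -0.4},{"slide": [0,0,0],"roll": 0,"fingers": -0.4},{"slide": [0,0,0.3],"roll": 0,"fingers": -0.4},{"slide": [0,0,0.6],"roll": 0,"fingers": -0.4},{"slide": [0,0,1],"roll": 0,"fingers": -0.4},{"slide": [0,0,1],"roll": 0,"fingers": -0.4},{"slide": [0,0,1],"roll": 0,"fingers": -0.4},{"slide": [0,0,1],"roll": 0,"fingers": -0.4},{"slide": [0,0,1],"roll": 0,"fingers": -0.4},{"slide": [0,0,1],"roll": -1,"fingers": -0.4},{"slide": [0,0,1],"roll": -1,"fingers": -0.4},{"slide": [0,-1,0],"roll": -1,"fingers": -0.4},{"slide": [0,-1,0],"roll": -1,"fingers": -0.4},{"slide": [0,-1,0],"roll": -1,"fingers": -0.4},{"slide": [0,-1,0],"roll": -1,"fingers": -0.4},{"slide": [0,0,0],"roll": -1,"fingers": -0.4},{"slide": [0,0,0],"roll": -1,"fingers": -0.4},{"slide": [0,0,0],"roll": -1,"fingers": -0.4},{"slide": [0,0,0],"roll": -1,"fingers": -0.4},{"slide": [0,0,0],"roll": -1,"fingers": -0.4}]'

```text
t: 17.2
tool_pos: [0.4496, -0.0737, 0.3064]
orientation: [1.462, 1.023, -1.461]
force: [-0.3, 0.6, 0.4]
opening: 0.0282
```

```bash
python3 - <<'E'
from ang import *
s=robot.read_state();print(s['t'],s['tool_pos'],s['force'])
a=snap('top','t7');cv2.imwrite('pics/t7c.png',cv2.resize(a[120:240,170:290,::-1],None,fx=5,fy=5,interpolation=cv2.INTER_CUBIC))
E
python3 look.py w7
```

```text
17.2 [ 0.44961427 -0.07365494  0.30636291] [-0.28870579  0.63062099  0.42420406]
17.25 [ 0.45  -0.074  0.306] [-0.28 -0.29  1.73  0.    1.7   0.08] 0.028036340488353968 yaw -20.39741942658604 [0.3 0.1 1. ]
pointer 0.65 [243. 161.] [ 0.4348 -0.0614]
tin_centre 0.79 [273. 128.] [ 0.4918 -0.0311]
tin_centre 0.59 [279.  42.] [0.5356 0.0679]
tin_centre 0.58 [86. 11.] [0.3189 0.1863]
peg0 0.97 [222.  79.] [0.4509 0.0471]
peg0 0.83 [427.  76.] [ 0.6855 -0.0369]
peg0 0.81 [317. 182.] [ 0.522  -0.1156]
carousel 0.89 [310.  85.] [0.5654 0.0055]
```

View pics/t7c.png

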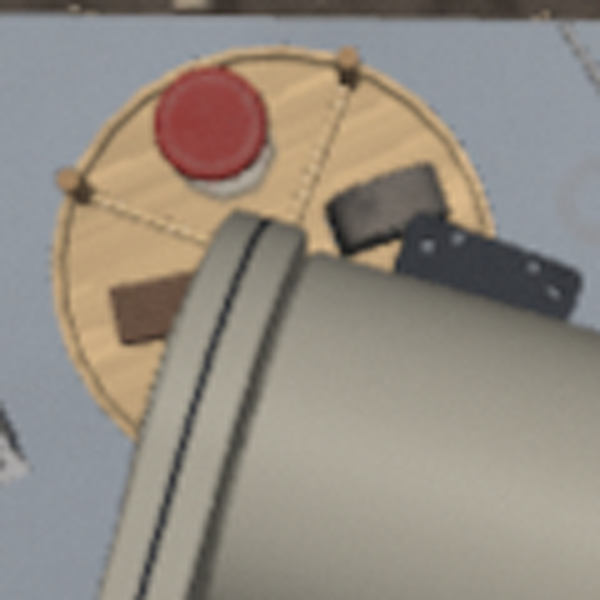

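View pics/w7.png

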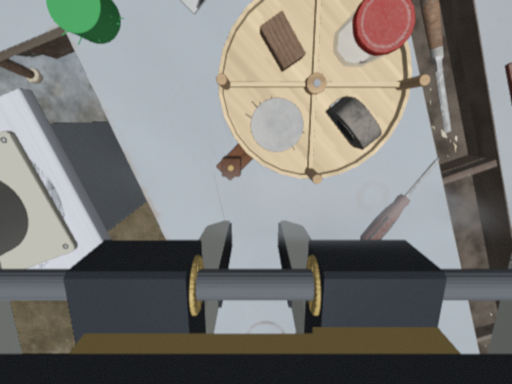

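```bash
python3 - <<'E'
from h import *
a=cv2.imread('pics/w7.png')
cv2.imwrite('pics/w7c.png',cv2.resize(a[50:200,200:345],None,fx=4,fy=4,interpolation=cv2.INTER_CUBIC))
E
```

```text
(no output)
```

View pics/w7c.png

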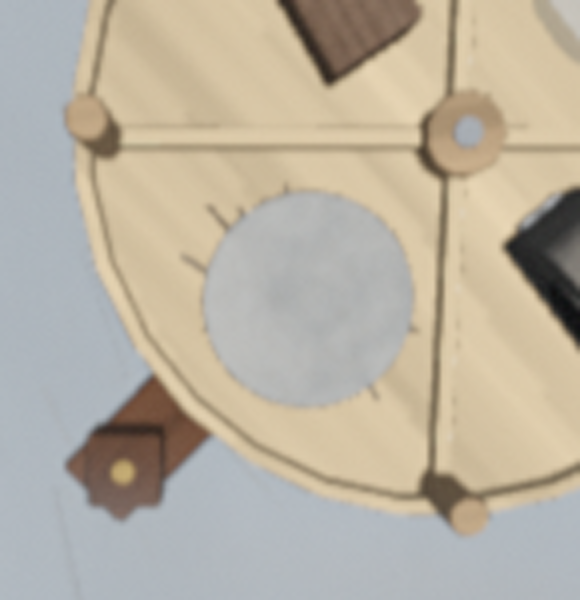

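```bash
python3 - <<'E'
from ang import *
import ang
s=robot.read_state()
f=lambda x,y:(199.6+x/4,49.6+y/4)
h=wray(s,f(467,132),.059);print('hub',h);
for cc in (c,h[:2]):
    ang.c=cc
    print('tin',ang.A(wray(s,f(308,299),.088)),'tip',ang.A(wray(s,f(162,430),.044)),'dot',ang.A(wray(s,f(122,472),.044)),[ang.A(wray(s,f(*p),.095)) for p in((86,117),(469,516))], ang.A(wray(s,(427,76),.095)))
E
```

```text
hub [0.56431504 0.00562454 0.059     ]
tin (np.float64(201.6), 0.0753) tip (np.float64(203.0), 0.1442) dot (np.float64(203.4), 0.1658) [(np.float64(158.4), 0.1255), (np.float64(249.0), 0.1192)] (np.float64(343.8), 0.1238)
tin (np.float64(205.0), 0.076) tip (np.float64(204.7), 0.1449) dot (np.float64(205.0), 0.1665) [(np.float64(160.1), 0.1228), (np.float64(250.3), 0.1229)] (np.float64(342.0), 0.1262)
```

```bash
python3 - <<'E'
from h import *
snap('scene','s9');print(robot.close_job())
E
```

```text
the job is handed in; nothing more can be done
None
```

View pics/s9.png

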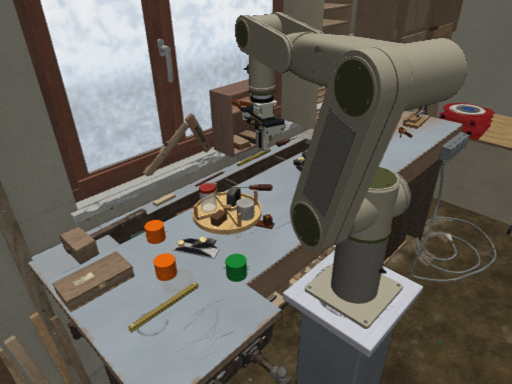

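The grey steel tin now stands behind the index block, and I handed the job in at about 17 s of the 64 s allowed. I held one peg loosely between the fingers, turned the carousel about 121° counter-clockwise at gentle speed, then let go and lifted the arm clear.

- **Alignment:** measured from the hub in the last wrist picture, the tin is at 205.0°, the middle of its compartment at 205.2° and the pointer at 204.7–205.0°.
- **Disagreement:** using my earlier estimate of the turning axis instead, the tin reads 201.6° against 203.0–203.4° for the pointer. I trust the hub reading more because the peg distances come out more even with it.
- **At rest and undisturbed:** the two visible pegs did not move between the pictures before and after letting go. In the last pictures everything on the carousel is upright, and the bench tools look where they were. I checked these by eye only.
- **Force:** readings at the ends of the moves and at the looks stayed within about 2 N.

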